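# Open the lidded canister on the dining table

### The job

Open the square canister: first take the cup off its lid and set it upright, gently, on the middle of the empty side plate. Then tip the loose wooden lid up by its front lip, with its back edge still resting on the canister, lift it off and stand it on edge in an empty slot of the wire rack. Drop nothing, keep the canister and side plate where they are, and leave the pepper mill, jar, shaker and spoon undisturbed.

Things in the scene. Friction and masses are not known exactly. Their poses are not given: they have to be found in the camera images.
- canister: Loose open-topped square stoneware canister, 1.6 kg: outside 112 mm (its x) by 114 mm (its y), 160 mm high, walls 6 mm, mouth 100 x 102 mm. Origin: centre of its underside. Its x axis points away from the side where the lid overhangs most.
- canister_back (a point): Middle of the canister's back rim: outer top edge, 56 mm along +x of the canister's axis, 160 mm above its foot. The lid tips about this edge.
- lid: Loose wooden lid, no knob, 0.19 to 0.34 kg: plate 148 (its x) x 130 x 10 mm, z up. Origin: centre of the plate's underside, which rests on the rim. Below it a plug 94 x 96 x 10 mm deep, centred at x = +10 mm, sits in the mouth with 3 mm play. The plate overhangs the canister by 28 mm in front (lid -x: the lip, free underneath, full width), 8 mm at back and sides. Too wide to span.
- lid_front (a point): Middle of the lid's front edge, on the plate's underside (lid x = -74 mm).
- lid_back (a point): Point on the plate's underside that rests on the middle of the canister's back rim (lid x = +66 mm).
- cup: Loose round stoneware cup without a handle, 0.11 to 0.22 kg, 62 mm across its rim and slightly narrower at its foot, 75 mm high, wall 4 mm, standing upright on the lid. Origin: centre of its underside.
- plate: Empty round side plate, loose, 170 mm across, 16 mm high, about 0.35 kg; its flat middle is 5 mm thick. Origin: centre of its underside.
- rack: Steel wire plate rack, fixed. Origin: on the table under its centre. Two rails along its x at y = -45 and +45 mm, tops 20 mm up, carry what stands in it. Four upright hoops of 8 mm wire across x, 84 mm tall, 90 mm wide, at x = -60, -20, 20, 60 mm: slots 32 mm clear, centred at x = -40, 0 (both empty) and +40 (holds a round saucer, 110 mm across, top 127 mm above the table).
- mill: Dark wooden pepper mill, 54 mm across, 150 mm high; origin under its centre. Leave alone.
- jar: Round stoneware jar, 90 mm across, 130 mm high; origin under its centre. Leave alone.
- shaker: Small glass shaker, 40 mm across, 75 mm high; origin under its centre. Leave alone.
- spoon: Steel spoon, 170 mm long along its x, flat on the table; origin under its middle. Leave alone.
Things that resemble listed ones, but are neither listed nor needed, are in the scene too. Leave any purple look-alike of the canister alone.

How it is judged:
On the way, in this order (a step that is already met when the one before it is completed fails the run):
1. the cup stands on the side plate (horizontal distance between cup and plate below 0.045 m and z of cup in the frame of plate between -0.002 and 0.02 m and angle between cup's own z axis and vertical below 0.12 rad and linear speed of cup below 0.05 m/s and contact force between cup and the fingers below 0.05 N), for 0.2 s.
2. the lid is tipped up at the front by more than 20 degrees, its back edge still on the canister's back rim (within 30 mm) (angle between lid's own z axis and vertical above 0.35 rad and distance between lid_back and canister_back below 0.03 m), for 0.1 s.
At the end, for the whole second after the job is handed in: Cup upright on the side plate, centres within 45 mm; lid on edge (within about 20 degrees of upright) in one of the rack's two empty slots, on its rails, within 35 mm of its middle sideways; canister upright, within 50 mm of where it stood; all released and at rest (horizontal distance between cup and plate below 0.045 m and z of cup in the frame of plate between -0.002 and 0.02 m and angle between cup's own z axis and vertical below 0.12 rad and linear speed of cup below 0.05 m/s and x of lid in the frame of rack between -0.062 and 0.022 m and y of lid in the frame of rack between -0.035 and 0.035 m and z of lid in the frame of rack between 0.078 and 0.11 m and angle between lid's own z axis and vertical between 1.2 and 1.95 rad and linear speed of lid below 0.03 m/s and angular speed of lid below 0.2 rad/s and angle between canister's own z axis and vertical below 0.08 rad and distance of canister from where it was at the start of the episode below 0.05 m); the robot touches nothing.
It fails at once if the cup is tipped over, or dropped (falls free faster than 0.5 m/s) (angle between cup's own z axis and vertical above 0.6 rad or (contact force between cup and the fingers below 0.05 N and linear speed of cup above 0.5 m/s)).
It fails at once if the lid is dropped (falls free faster than 0.6 m/s) (contact force between lid and the fingers below 0.05 N and linear speed of lid above 0.6 m/s).
It fails at once if the canister is pushed more than 60 mm or tilted (distance of canister from where it was at the start of the episode above 0.06 m or angle between canister's own z axis and vertical above 0.3 rad).
It fails at once if the side plate is shifted more than 50 mm (distance of plate from where it was at the start of the episode above 0.05 m).
It fails at once if the mill, jar, shaker or spoon is disturbed (moved more than 40 mm) (distance of any of mill, jar, shaker, spoon from where it was at the start of the episode above 0.04 m).
It also fails if it takes over 69 s, if anything falls off the work surface, if the arm or the gripper's body presses on something with over 40 N, if the wrist force passes 120 N, or if a joint passes its speed limit or range.

### The arm

A 7-joint arm with a two-finger parallel gripper is mounted at the origin on the work surface. World frame = base frame: x ahead of the robot, y to its left, z up, the work surface at z = 0. Lengths are in m, angles in rad, forces in N, time in s.
With the tool pointing down it reaches from about 0.35 to 0.9 m from the base axis. Payload 8.1 kg.
Tool frame: the origin (TCP) lies midway between the tips of the shut fingers; the grasp point (between the pads) lies 19 mm behind it; z points along the fingers, y is the direction in which the jaws open and shut (so a half turn about z gives the same grasp; the last joint's range is limited). The gripper opens to 85 mm and grips with 20 to 120 N. Pads are 22 mm wide; open, the fingers measure 114 mm over their backs; the gripper's body (76 mm by 85 mm) begins 54 mm behind the grasp point. The pads swing forward as they close: fully open they stand 13 mm farther back than shut.
Start: joints at [-1.418, 0.434, 0.025, 1.573, -0.012, 1.134, -0.075], TCP at [0.158, 0.605, 0.231] pointing down, gripper open.
Joint ranges: [-2.62, 2.62], [-0.44, 2.09], [-1.27, 1.32], [0.08, 2.57], [-1.32, 4.46], [0.12, 2], [-2.74, 2.74]. Speed limits (rad/s): [2.22, 2.22, 3.01, 3.01, 3.14, 3.14, 3.14].

### API

Orientations are given as a 3x3 rotation matrix whose columns are the frame's x, y, z axes.
In Python, from plant import manip gives the robot as it stands.
- The arm moves only by the shell command python3 -m handwheel 'ROWS'. ROWS is JSON, a list of rows, each a list of 7 numbers: the shift along the tool's x, y, z in cm, then the turn, a rotation vector about the tool's x, y, z in degrees, then the gripper's target within -1 to 1 (shut at 1, half-way at 0, fully open at -1). In form: [[tx, ty, tz, wx, wy, wz, claw], ...]. A call has 1 to 20 rows; each row shifts and turns the pose as measured when the row begins, along the tool's axes as they then stand; what a row does not reach is not made up. A row lasts 1/10 s, in which the tool goes at most 50 mm and 8.59 degrees, less where a joint would pass 70% of its speed; a pose out of reach is approached as far as the arm can. A call with a gripper value outside its range is refused whole. The fingers move at their own pace and stop on an object; the grip force is fixed at half the most. Time passes only in rows, so rows that do not move let the fingers close. It gives the time, the measured TCP pose, the force and the opening at its end, in the units of the state.
- manip.sense(): the state, without advancing time (a new reading comes with each control period).
- manip.capture(name): name is "scene" or "top" or "wrist"; returns a dict with "image" (400x640x3 uint8, blue, green, red), "depth" (400x640 float32, m along the optical axis (not along the pixel's ray), 0 where there is no reading), "fovy" (degrees; the focal length in pixels is half the picture's height over the tangent of half this angle, whatever the lens; pixels are square), "cx", "cy" (the principal point, pixels), "k1" (the pictures are not rectified: a ray, as slopes to the right and down, at radius r is drawn at 1 + k1 r^2 times it, then the intrinsics apply), "position" and "attitude" of the camera in the world; the wrist camera has in their place "T_tool_cam" (4x4, takes a point from camera to tool coordinates, whose origin is the TCP and whose axes are the flange's). Camera axes: x right, y down, z forward; pixel columns grow to the right and rows downward; lengths in m; the calibration is good to about 2 mm. A picture is of the moment at which its call begins: read the wrist's pose just before it.
- manip.hand_in(): hands the job in, once; it reports no verdict.
Trained networks look in a picture, given as the dict that the camera call returned (one of the last four; its "shot" number tells which), for a name from the list of things; names that differ only in an ending like _2 or _b are one class to them, and where a whole thing is asked for, a point or a joint stands for the part that bears it (a point fixed in the world has none). Each returns a list of dicts, best first, with "conf" (0 to 1); they miss things now and then, are a little off and sometimes report something else, mostly with a low value. They report only what shows in the picture. A call takes as long as a camera call. They do not tell look-alikes from the thing itself.
- manip.search_frame(picture, thing): "at" ([column, row] in pixels, amid what is visible of it).
- manip.masks_of(picture, thing): "pixels" (400x640 bool, what is visible of it) and "at" ([column, row] in pixels, amid what is visible of it).
- manip.spot_point(picture, thing): "at" ([column, row] in pixels: a listed point, or the origin of a listed thing).
The state is a dict: "time": time; "joint_positions": joint angles; "dq": joint speeds; "joint_torque": joint torques, N m; "eef_pos": TCP position; "eef_rot": TCP orientation; "force": force on the tool from outside, world axes, zero at the start; "torque": the same for the moment, N m; "finger_gap": opening from 0.0 (shut) to 1.0 (fully open).
Only numpy, scipy, OpenCV 4.12 (cv2) and the standard library are available. Lean on these libraries where they do the work, as an engineer would, in place of code of your own. Each camera call takes 0.05 s, during which the arm holds its last target. There are 200 camera calls.

## Working session

There is one attempt and no reset: what is moved stays moved. The work goes in short steps, Python scripts to look and compute and a shell command to move; the robot and the scene stay as the last step left them, time stands still between calls to the robot, and variables do not carry over. Pictures are saved under pics/ and viewed, about 8 in all and at most 12, crops included, and the job is handed in when it is done.

```bash
mkdir -p pics; ls; cat > h.py <<'E'
import numpy as np, cv2
from plant import manip
def cam_pose(p, s=None):
    if 'T_tool_cam' in p:
        T=np.eye(4);T[:3,:3]=s['eef_rot'];T[:3,3]=s['eef_pos'];T=T@np.array(p['T_tool_cam']);return T[:3,:3],T[:3,3]
    return np.array(p['attitude']).reshape(3,3),np.array(p['position'])
def cloud(p,s=None):
    h,w=p['depth'].shape;f=h/2/np.tan(np.radians(p['fovy'])/2)
    K=np.array([[f,0,p['cx']],[0,f,p['cy']],[0,0,1]])
    u,v=np.meshgrid(np.arange(w),np.arange(h))
    pts=np.stack([u,v],-1).reshape(-1,1,2).astype(float)
    n=cv2.undistortPoints(pts,K,np.array([p['k1'],0,0,0,0.])).reshape(h,w,2)
    d=p['depth'];c=np.dstack([n*d[...,None],d]);R,t=cam_pose(p,s)
    W=c@R.T+t;W[d==0]=np.nan;return W
def project(p,X,s=None):
    R,t=cam_pose(p,s);h=400;f=h/2/np.tan(np.radians(p['fovy'])/2)
    c=(np.atleast_2d(X)-t)@R;n=c[:,:2]/c[:,2:];r2=(n**2).sum(1,keepdims=True)
    return n*(1+p['k1']*r2)*f+[p['cx'],p['cy']]
np.set_printoptions(precision=3,suppress=True)
E
python3 - <<'E'
from h import *
for n in ['scene','top']:
    s=manip.sense();p=manip.capture(n);cv2.imwrite(f'pics/{n}0.png',p['image']);W=cloud(p,s)
    print(n,p['position'],p['fovy'],p['k1'])
    for t in ['canister','lid','cup','plate','rack','mill','jar','shaker','spoon']:
        for m in manip.masks_of(p,t)[:3]:
            q=W[m['pixels']];q=q[~np.isnan(q[:,0])]
            if len(q)>5: print(t,round(m['conf'],2),np.array(m['at']).astype(int),len(q),'med',np.median(q,0),'lo',np.percentile(q,2,0),'hi',np.percentile(q,98,0))
E
```

```text
pics
scene [ 0.349 -0.47   0.971] 51.48573659018303 -0.046831002710066676
canister 0.96 [391 215] 1528 med [ 0.668 -0.069  0.077] lo [ 0.619 -0.086 -0.001] hi [ 0.725 -0.013  0.16 ]
canister 0.85 [297 209] 3921 med [0.452 0.009 0.097] lo [ 0.383 -0.065  0.002] hi [0.517 0.066 0.161]
canister 0.71 [250 348] 4328 med [ 0.271 -0.264  0.062] lo [ 0.213 -0.346  0.003] hi [ 0.34  -0.216  0.161]
lid 0.72 [389 184] 2320 med [ 0.663 -0.033  0.169] lo [ 0.6   -0.087  0.163] hi [0.756 0.058 0.172]
cup 0.61 [395 164] 959 med [ 0.677 -0.011  0.217] lo [ 0.647 -0.041  0.032] hi [0.75  0.162 0.245]
plate 0.74 [281 124] 1940 med [0.497 0.338 0.009] lo [0.421 0.259 0.001] hi [0.571 0.411 0.017]
rack 0.68 [377 337] 1950 med [ 0.542 -0.34   0.079] lo [ 0.443 -0.402 -0.001] hi [ 0.59  -0.28   0.124]
mill 0.62 [388 130] 672 med [0.756 0.173 0.098] lo [0.741 0.163 0.003] hi [0.79  0.201 0.151]
jar 0.65 [451 259] 1883 med [ 0.747 -0.225  0.111] lo [ 0.721 -0.257  0.004] hi [ 0.798 -0.18   0.131]
shaker 0.7 [262 179] 318 med [0.389 0.137 0.058] lo [0.371 0.128 0.003] hi [0.408 0.165 0.078]
spoon 0.67 [281 2
[... 950 characters left out ...]
16]
plate 0.58 [201 220] 2937 med [0.499 0.336 0.009] lo [0.421 0.261 0.   ] hi [0.576 0.41  0.017]
rack 0.78 [443 187] 1184 med [ 0.54  -0.32   0.072] lo [ 0.44  -0.399 -0.002] hi [ 0.588 -0.274  0.125]
mill 0.85 [250 116] 563 med [0.755 0.18  0.1  ] lo [0.744 0.161 0.008] hi [0.776 0.206 0.15 ]
mill 0.51 [321 139] 2240 med [ 0.661 -0.011  0.17 ] lo [ 0.602 -0.081  0.166] hi [0.757 0.059 0.172]
jar 0.65 [392 108] 1285 med [ 0.747 -0.204  0.117] lo [ 0.724 -0.248  0.015] hi [ 0.796 -0.168  0.132]
shaker 0.79 [266 254] 223 med [0.391 0.143 0.073] lo [0.375 0.129 0.017] hi [0.409 0.163 0.078]
spoon 0.8 [371 263] 513 med [ 0.353 -0.131  0.011] lo [ 0.315 -0.148 -0.001] hi [ 0.474 -0.104  0.021]
```

```bash
python3 -c "
import cv2,numpy as np
cv2.imwrite('pics/both0.png',cv2.resize(np.vstack([cv2.imread('pics/scene0.png'),cv2.imread('pics/top0.png')]),(480,600),interpolation=cv2.INTER_AREA))"
```

```text
(no output)
```

View pics/top0.png

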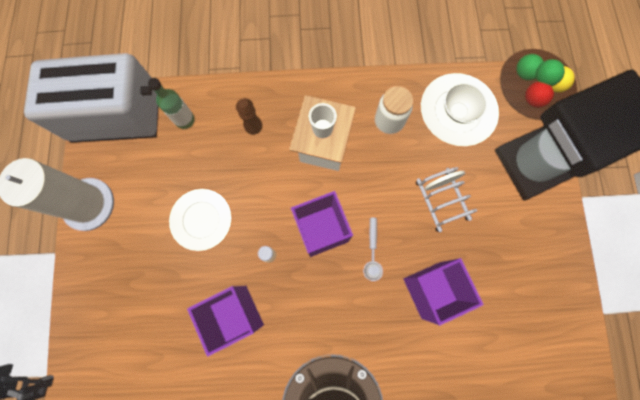

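View pics/scene0.png

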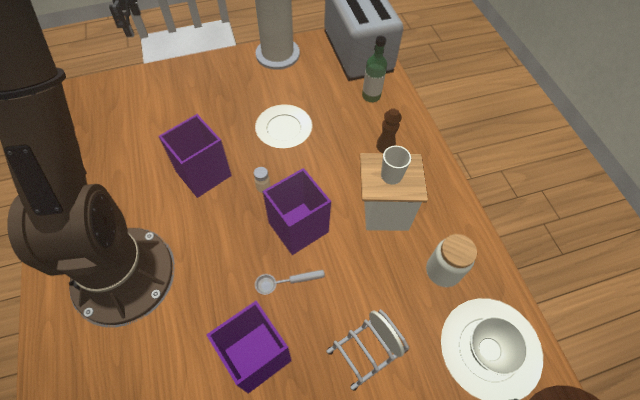

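The scene image shows four canister-like boxes. Three are purple, at about (197,155), (297,209) and (250,348). The grey one at (390,210) carries the wooden lid and the cup at (396,163), so that is the one meant. The empty side plate is at (284,126). The plate at (492,348) carries a bowl, so it is not the one. Next I'll measure precisely and take one enlarged crop.

```bash
cat > meas.py <<'E'
from h import *
from scipy.optimize import minimize, least_squares
def grab(names=('scene','top')):
    out=[]
    for n in names:
        s=manip.sense();p=manip.capture(n);out.append((p,cloud(p,s)))
    return out
def best(p,t):
    m=manip.masks_of(p,t);return m[0]['pixels'] if m else None
def circ(q):
    f=lambda a:np.hypot(q[:,0]-a[0],q[:,1]-a[1])-a[2]
    return least_squares(f,[*q[:,:2].mean(0),.03],loss='soft_l1',f_scale=.002).x
def box(W,c,r,z0,z1):
    q=W.reshape(-1,3);q=q[~np.isnan(q[:,0])]
    return q[(abs(q[:,0]-c[0])<r)&(abs(q[:,1]-c[1])<r)&(q[:,2]>z0)&(q[:,2]<z1)]
def rect(q):
    (cx,cy),(a,b),th=cv2.minAreaRect((q[:,:2]*1000).astype(np.float32));return cx,cy,a,b,th
E
python3 - <<'E'
from meas import *
G=grab();A=[]
for p,W in G:
    q=box(W,(.68,-.01),.06,.241,.252);print('cup rim',circ(q),len(q),q[:,2].max())
    q=box(W,(.68,-.01),.12,.164,.176);print('lid rect mm',rect(q),np.median(q[:,2]))
    q=box(W,(.5,.337),.1,.012,.02);print('plate',circ(q),len(q))
    q=box(W,(.45,0),.09,.15,.17);print('purple',rect(q))
    q=box(W,(.77,-.21),.06,.126,.14);print('jar',circ(q))
    for t in ['lid_front','lid_back','canister_back','rack','plate','cup']:
        print(t,[(round(m['conf'],2),m['at']) for m in manip.spot_point(p,t)[:2]])
    A.append(box(W,(.52,-.335),.11,.012,.089))
q=np.vstack(A)
def cost(a,ret=False):
    c,s=np.cos(a[2]),np.sin(a[2]);d=q[:,:2]-a[:2];x=d@[c,s];y=d@[-s,c]
    dh=np.min([np.hypot(x-h,np.maximum(abs(y)-.045,0)) for h in(-.06,-.02,.02,.06)],0)
    dr=np.minimum(*[np.hypot(y-k,np.maximum(abs(x)-.07,0)) for k in(-.045,.045)])
    e=np.where(q[:,2]>.03,dh,np.minimum(dh,dr));return np.minimum(e,.012).mean()
best_=min((minimize(cost,[x,y,t],method='Nelder-Mead') for x in(.5,.52,.54) for y in(-.35,-.33,-.31) for t in(.1,.3,.5,-.2)),key=lambda r:r.fun)
print('rack',best_.x,best_.fun)
p=G[0][0]
a=best_.x;R=np.array([[np.cos(a[2]),-np.sin(a[2])],[np.sin(a[2]),np.cos(a[2])]])
im=p['image'].copy()
for h in(-.06,-.02,.02,.06):
    P=project(p,np.array([[*(a[:2]+R@[h,y]),.084] for y in(-.045,.045)])).astype(int)
    cv2.line(im,tuple(map(int,P[0])),tuple(map(int,P[1])),(0,0,255),1)
cv2.imwrite('pics/crop1.png',np.hstack([cv2.resize(im[120:260,330:470],(400,400)),cv2.resize(im[290:400,310:420],(400,400))]))
print(manip.sense()['time'],manip.sense()['eef_rot'])
E
```

```text
cup rim [ 0.675 -0.012  0.029] 160 0.24708909838055138
lid rect mm (679.4510498046875, -13.168159484863281, 131.79916381835938, 149.33175659179688, 72.38481140136719) 0.1689925712814629
plate [0.497 0.334 0.077] 550
purple (450.9532470703125, 3.0474395751953125, 115.29240417480469, 113.95634460449219, 18.502683639526367)
jar [ 0.764 -0.215  0.027]
lid_front [(0.63, [357.5, 177.3]), (0.39, [285.3, 127.4])]
lid_back [(0.9, [420.5, 178.8])]
canister_back [(0.74, [178.6, 123.8]), (0.62, [232.1, 318.7])]
rack [(0.91, [366.0, 349.9]), (0.69, [443.4, 270.5])]
plate [(0.58, [286.8, 127.4])]
cup [(0.65, [393.1, 174.9])]
cup rim [ 0.678 -0.012  0.029] 155 0.24758913407812788
lid rect mm (682.2674560546875, -13.278648376464844, 129.92286682128906, 150.54379272460938, 72.79916381835938) 0.16956363388710005
plate [0.499 0.333 0.078] 787
purple (453.65460205078125, 2.0221786499023438, 114.77458190917969, 112.4058837890625, 18.625370025634766)
jar [ 0.766 -0.212  0.027]
lid_front [(0.87, [315.3, 159.7])]
lid_back [(0.87, [327.5, 105.7])]
canister_back [(0.89, [297.9, 229.7]), (0.64, [427.6, 298.1])]
rack [(0.29, [390.2, 116.9])]
plate [(0.63, [205.8, 220.8])]
cup [(0.77, [324.6, 128.5])]
rack [ 0.517 -0.339  0.294] 0.00430038265278876
1.7 [[-0.967  0.253 -0.   ]
 [ 0.253  0.967  0.   ]
 [ 0.     0.    -1.   ]]
```

View pics/crop1.png

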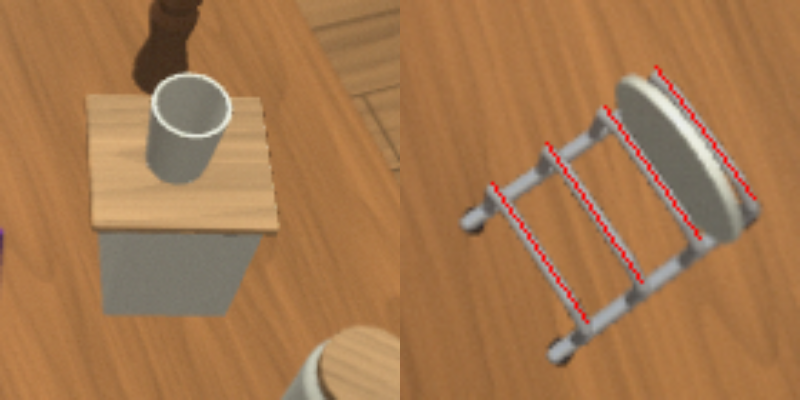

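The crop confirms it. The grey canister carries the overhanging wooden lid and the cup, and its lip faces the robot. The rack fit (red) lies on all four hoops, with the saucer in the far slot. Next I'll move to the cup.

```bash
cat > log.py <<'E'
import json
from plant import manip
s=manip.sense();open('log.jsonl','a').write(json.dumps({k:(v.tolist() if hasattr(v,'tolist') else v) for k,v in s.items()})+'\n')
E
python3 log.py
python3 -m handwheel '[[0,0,-4.5,0,0,0,-1],[0,0,-4.5,0,0,0,-1],[-3.9,-2.75,0,0,0,0,-1],[-3.9,-2.75,0,0,0,0,-1],[-3.9,-2.75,0,0,0,0,-1],[-3.9,-2.75,0,0,0,0,-1]]'; python3 log.py
python3 -m handwheel '[[-3.9,-2.75,0,0,0,0,-1],[-3.9,-2.75,0,0,0,0,-1],[-3.9,-2.75,0,0,0,0,-1],[-3.9,-2.75,0,0,0,0,-1],[-3.9,-2.75,0,0,0,0,-1],[-3.9,-2.75,0,0,0,0,-1]]'; python3 log.py
cat log.jsonl | tail -1
```

```text
time: 2.3
eef_pos: [0.2786, 0.4604, 0.3238]
eef_rot: [[-0.971, 0.24, -0.002], [0.24, 0.971, 0.001], [0.002, 0.001, -1.0]]
force: [-0.1, -0.8, 0.4]
finger_gap: 1.002
time: 2.9
eef_pos: [0.4723, 0.2342, 0.3249]
eef_rot: [[-0.971, 0.238, 0.001], [0.238, 0.971, 0.006], [0.001, 0.006, -1.0]]
force: [-0.1, 0.8, -0.5]
finger_gap: 1.002
{"time": 2.9, "joint_positions": [-0.7856364551257844, 0.20164217443340723, 0.2789152384479657, 1.682529446947227, -0.06267480915381668, 1.2620285620261227, 0.8367709996771395], "dq": [0.7051489941054464, 0.1854701711727569, 0.3406835316751672, -0.20617011546881414, -0.1211546420012045, 0.037086592944253045, 1.0694237316044715], "joint_torque": [-4.89533856511116, -52.20984220504761, 1.6940595209598541, -31.473337411880493, 0.38332052528858185, 0.25251807644963264, -2.2656534612178802], "eef_pos": [0.4722967594543824, 0.2342296257078536, 0.32493818734279495], "eef_rot": [[-0.9711482513565484, 0.2384749817326434, 0.0008700429492935997], [0.2384760153819889, 0.9711316741802515, 0.005697498696027404], [0.0005137846315006841, 0.005740600271511916, -0.9999833906290019]], "force": [-0.1131182499967266, 0.7675334618413686, -0.5389082543920746], "torque": [0.027066156292773837, -0.0599579607674975, 0.012852315178598103], "finger_gap": 1.001702056584485}
```

```bash
python3 -m handwheel '[[-3.68,-2.72,0,0,0,0,-1],[-3.68,-2.72,0,0,0,0,-1],[-3.68,-2.72,0,0,0,0,-1],[-3.68,-2.72,0,0,0,0,-1],[-3.68,-2.72,0,0,0,0,-1],[-3.68,-2.72,0,0,0,0,-1],[-3.6,-2.6,0,0,0,0,-1],[0,0,0,0,0,0,-1]]'; python3 log.py
python3 - <<'E'
from meas import *
s=manip.sense();p=manip.capture('wrist');W=cloud(p,s)
q=box(W,(.677,-.012),.06,.238,.252);print('rim',circ(q),len(q));print(s['joint_positions'],s['eef_rot'],s['eef_pos'])
d=np.array([.677,-.012,.188])-s['eef_pos'];print(d@s['eef_rot'])
E
```

```text
time: 3.7
eef_pos: [0.6857, -0.0294, 0.3242]
eef_rot: [[-0.97, 0.244, 0.004], [0.244, 0.97, 0.003], [-0.003, 0.004, -1.0]]
force: [-1.2, 0.2, -0.0]
finger_gap: 0.998
rim [ 0.677 -0.012  0.028] 1331
[-0.28   0.502  0.418  1.284 -0.203  1.393  1.451] [[-0.97   0.244  0.004]
 [ 0.244  0.97   0.003]
 [-0.003  0.004 -1.   ]] [ 0.686 -0.029  0.324]
[0.013 0.014 0.136]
```

```bash
python3 -m handwheel '[[1.3,1.4,1,0,0,0,-1],[0,0,3.5,0,0,0,-1],[0,0,3.5,0,0,0,-1],[0,0,0,0,0,0,-1]]'; python3 log.py
python3 - <<'E'
from h import *
s=manip.sense();d=np.array([.677,-.012,.188])-s['eef_pos'];print(d@s['eef_rot'])
E
```

```text
time: 4.15
eef_pos: [0.6755, -0.0051, 0.2435]
eef_rot: [[-0.971, 0.239, 0.006], [0.239, 0.971, 0.008], [-0.004, 0.009, -1.0]]
force: [-0.1, 0.3, -0.7]
finger_gap: 1.003
[-0.003 -0.007  0.055]
```

```bash
python3 -m handwheel '[[-0.3,-0.7,0,0,0,0,-1],[0,0,2.8,0,0,0,-1],[0,0,2.7,0,0,0,-1],[0,0,0,0,0,0,-1],[0,0,0,0,0,0,0.3],[0,0,0,0,0,0,1],[0,0,0,0,0,0,1],[0,0,0,0,0,0,1],[0,0,0,0,0,0,1],[0,0,0,0,0,0,1]]'; python3 log.py
```

```text
time: 5.15
eef_pos: [0.6835, -0.0126, 0.2036]
eef_rot: [[-0.971, 0.236, 0.024], [0.237, 0.972, 0.01], [-0.021, 0.015, -1.0]]
force: [0.1, -0.6, -1.4]
finger_gap: 0.689
```

```bash
python3 -m handwheel '[[0,0,-1,0,0,0,1],[0,0,-2.5,0,0,0,1],[0,0,-3,0,0,0,1],[0,0,-3,0,0,0,1],[0,0,-2,0,0,0,1],[0,0,0,0,0,0,1]]'; python3 log.py
python3 - <<'E'
from meas import *
p=manip.capture('scene');cv2.imwrite('pics/c2.png',cv2.resize(p['image'][40:260,270:510],(480,440)))
s=manip.sense();d=np.array([.498,.334,.23])-s['eef_pos'];print(d@s['eef_rot'],s['joint_positions'],s['eef_rot'])
E
```

```text
time: 5.75
eef_pos: [0.6796, -0.0139, 0.3248]
eef_rot: [[-0.971, 0.237, 0.022], [0.237, 0.971, 0.009], [-0.019, 0.014, -1.0]]
force: [0.2, -0.2, -1.7]
finger_gap: 0.691
[0.26  0.294 0.093] [-0.305  0.477  0.412  1.324 -0.2    1.36   1.436] [[-0.971  0.237  0.02 ]
 [ 0.237  0.971  0.009]
 [-0.017  0.014 -1.   ]]
```

View pics/c2.png

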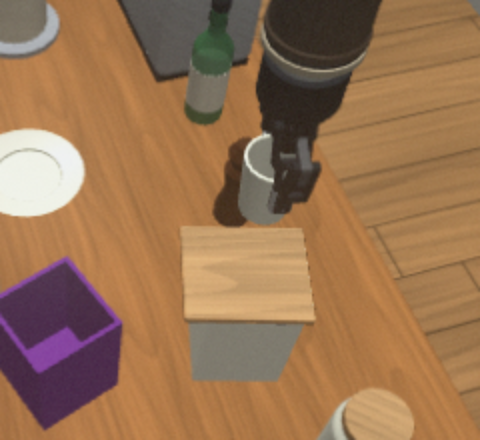

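The cup is held upright above the lid, around (265,190) in the crop, and the lid is undisturbed. Carrying it to the plate now.

```bash
python3 -m handwheel '[[1,1.2,0,0.77,1.0,0,1],[2,2.4,0,0,0,0,1],[2.9,3.4,0,0,0,0,1],[2.9,3.4,0,0,0,0,1],[2.9,3.4,0,0,0,0,1],[2.9,3.4,0,0,0,0,1],[2.9,3.4,0,0,0,0,1],[2.9,3.4,0,0,0,0,1],[2.4,2.8,0,0,0,0,1],[1.4,1.6,0,0,0,0,1],[0,0,0,0,0,0,1]]'; python3 log.py
python3 - <<'E'
from meas import *
s=manip.sense();d=np.array([.504,.333,.042])-s['eef_pos'];print(d@s['eef_rot'],s['joint_positions'],s['eef_rot'])
p=manip.capture('top');W=cloud(p);z=s['eef_pos'][2];q=box(W,s['eef_pos'],.05,z+.0,z+.05)
m=best(p,'cup');
if m is not None: q=W[m];print(np.nanpercentile(q,[2,50,98],0))
E
```

```text
time: 6.9
eef_pos: [0.4877, 0.3412, 0.3043]
eef_rot: [[-0.973, 0.227, -0.036], [0.228, 0.974, -0.017], [0.031, -0.025, -0.999]]
force: [0.7, 0.5, -3.0]
finger_gap: 0.69
[-0.026  0.002  0.262] [-0.906  0.364  0.302  1.521 -0.117  1.313  0.753] [[-0.973  0.227 -0.036]
 [ 0.228  0.974 -0.017]
 [ 0.031 -0.025 -0.999]]
[[0.456 0.318 0.278]
 [0.468 0.342 0.321]
 [0.487 0.369 0.351]]
```

```bash
python3 -m handwheel '[[-1.7,-0.4,2,-1.4,-1.8,0,1],[0,0,3.5,0,0,0,1],[0,0,4,0,0,0,1],[0,0,4,0,0,0,1],[0,0,3,0,0,0,1],[0,0,1.5,0,0,0,1],[0,0,0,0,0,0,1]]'; python3 log.py
python3 - <<'E'
from meas import *
s=manip.sense();R=s['eef_rot'];d=np.array([.504,.333,.042])-s['eef_pos'];print(d@R)
z=R[:,2];print(np.degrees(np.cross(z,[0,0,-1])@R),s['eef_pos'],s['force'])
E
```

```text
time: 7.7
eef_pos: [0.5095, 0.3174, 0.1165]
eef_rot: [[-0.97, 0.245, 0.004], [0.245, 0.969, -0.01], [-0.006, -0.009, -1.0]]
force: [0.7, 0.0, -2.2]
finger_gap: 0.688
[0.01  0.014 0.074]
[-0.494  0.347 -0.   ] [0.51  0.317 0.116] [ 0.655  0.049 -2.153]
```

```bash
python3 -m handwheel '[[1.0,1.4,0,-0.4,0.3,0,1],[0,0,2,0,0,0,1],[0,0,2,0,0,0,1],[0,0,1.2,0,0,0,1],[0,0,0.6,0,0,0,1],[0,0,0,0,0,0,1]]'; python3 log.py
python3 - <<'E'
from meas import *
s=manip.sense();R=s['eef_rot'];d=np.array([.504,.333,.042])-s['eef_pos'];print(d@R)
z=R[:,2];print(np.degrees(np.cross(z,[0,0,-1])@R),s['eef_pos'],s['force'])
p=manip.capture('scene');cv2.imwrite('pics/c3.png',cv2.resize(p['image'][60:180,220:360],(560,480)))
E
```

```text
time: 8.3
eef_pos: [0.5064, 0.3367, 0.062]
eef_rot: [[-0.969, 0.249, 0.006], [0.249, 0.969, 0.004], [-0.005, 0.005, -1.0]]
force: [-0.3, -0.1, -1.7]
finger_gap: 0.689
[ 0.002 -0.004  0.02 ]
[0.308 0.27  0.   ] [0.506 0.337 0.062] [-0.301 -0.096 -1.737]
```

View pics/c3.png

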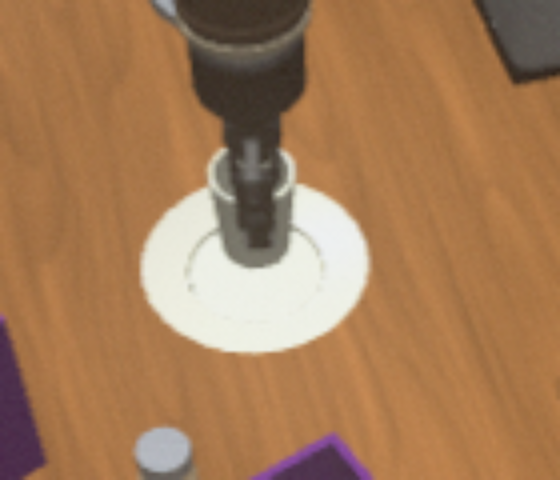

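The cup hangs about 2 cm above the middle of the plate, upright. Lowering it gently.

```bash
python3 -m handwheel '[[0.2,-0.4,0.8,0.2,0.2,0,1],[0,0,0.5,0,0,0,1],[0,0,0.3,0,0,0,1],[0,0,0.3,0,0,0,1],[0,0,0,0,0,0,1]]'; python3 log.py
```

```text
time: 8.85
eef_pos: [0.5049, 0.334, 0.0441]
eef_rot: [[-0.968, 0.249, 0.004], [0.249, 0.968, 0.004], [-0.003, 0.005, -1.0]]
force: [0.4, -0.7, -2.0]
finger_gap: 0.688
```

```bash
python3 -m handwheel '[[0,0,0.3,0,0,0,1],[0,0,0.2,0,0,0,1],[0,0,0,0,0,0,1]]'; python3 log.py;python3 -m handwheel '[[0,0,0.2,0,0,0,1],[0,0,0.1,0,0,0,1],[0,0,0,0,0,0,1]]'; python3 log.py
```

```text
time: 9.15
eef_pos: [0.5051, 0.3341, 0.0388]
eef_rot: [[-0.968, 0.249, 0.005], [0.249, 0.968, 0.004], [-0.004, 0.005, -1.0]]
force: [-0.2, -1.3, -0.7]
finger_gap: 0.691
time: 9.45
eef_pos: [0.5052, 0.3342, 0.0356]
eef_rot: [[-0.968, 0.249, 0.005], [0.249, 0.968, 0.004], [-0.004, 0.005, -1.0]]
force: [-0.4, 0.9, -2.7]
finger_gap: 0.691
```

```bash
python3 -m handwheel '[[0,0,0.2,0,0,0,1],[0,0,0.1,0,0,0,1],[0,0,0,0,0,0,1]]'; python3 log.py
python3 - <<'E'
from meas import *
s=manip.sense();print(s['force'])
p=manip.capture('scene');W=cloud(p);q=box(W,(.498,.334),.04,.07,.1);print(np.percentile(q[:,2],[50,90,97,99]),len(q),circ(q[q[:,2]>np.percentile(q[:,2],60)]))
print(manip.sense()['force'])
E
```

```text
time: 9.75
eef_pos: [0.5053, 0.3344, 0.0352]
eef_rot: [[-0.968, 0.249, 0.005], [0.249, 0.968, 0.006], [-0.004, 0.007, -1.0]]
force: [0.4, -0.2, -1.6]
finger_gap: 0.692
[ 0.433 -0.171 -1.56 ]
[0.079 0.082 0.085 0.087] 83 [0.499 0.334 0.029]
[-0.548 -0.049 -1.484]
```

The rim reads z≈0.08 and the descent has stalled, so the cup is down. Releasing it.

```bash
python3 -m handwheel '[[0,0,0,0,0,0,-0.45],[0,0,0,0,0,0,-0.6],[0,0,0,0,0,0,-1],[0,0,0,0,0,0,-1],[0,0,0,0,0,0,-1],[0,0,-2,0,0,0,-1],[0,0,-4,0,0,0,-1],[0,0,-4,0,0,0,-1],[0,0,-4.5,0,0,0,-1],[0,0,-4.5,0,0,0,-1],[0,0,-4.5,0,0,0,-1]]'; python3 log.py
python3 - <<'E'
from meas import *
s=manip.sense()
for p,W in grab():
    q=box(W,(.5,.334),.04,.074,.09);print('cup',circ(q),len(q),q[:,2].max())
    q=box(W,(.5,.337),.1,.012,.02);print('plate',circ(q),len(q))
p,W=grab(['top'])[0]
q=box(W,(.68,-.01),.12,.164,.176);print('lid',rect(q))
q=box(W,(.68,-.01),.12,.02,.14);m=best(p,'canister')
print('canister front pts',np.nanpercentile(W[m],[2,50,98],0))
E
tail -n 30 log.jsonl | python3 -c "
import sys,json
for l in sys.stdin:
  d=json.loads(l);print([round(x,3) for x in d['joint_positions']])"
```

```text
time: 10.9
eef_pos: [0.5009, 0.3311, 0.2709]
eef_rot: [[-0.968, 0.249, -0.005], [0.249, 0.968, -0.004], [0.004, -0.005, -1.0]]
force: [0.8, 1.0, -0.5]
finger_gap: 1.0
cup [0.498 0.334 0.029] 114 0.08392014489029398
plate [0.497 0.335 0.077] 520
cup [0.501 0.334 0.028] 134 0.08392113569166793
plate [0.498 0.333 0.077] 780
lid (682.347412109375, -13.294342041015625, 130.16531372070312, 150.77757263183594, 72.58043670654297)
canister front pts [[ 0.621 -0.052  0.004]
 [ 0.638  0.003  0.042]
 [ 0.653  0.051  0.076]]
[-1.418, 0.434, 0.025, 1.573, -0.012, 1.134, -0.075]
[-1.194, 0.226, 0.088, 1.645, -0.023, 1.271, 0.227]
[-0.786, 0.202, 0.279, 1.683, -0.063, 1.262, 0.837]
[-0.28, 0.502, 0.418, 1.284, -0.203, 1.393, 1.451]
[-0.312, 0.521, 0.393, 1.447, -0.214, 1.209, 1.438]
[-0.294, 0.553, 0.382, 1.496, -0.232, 1.112, 1.466]
[-0.305, 0.476, 0.412, 1.321, -0.2, 1.361, 1.435]
[-0.906, 0.364, 0.302, 1.521, -0.117, 1.313, 0.753]
[-0.843, 0.518, 0.274, 1.781, -0.163, 0.869, 0.826]
[-0.844, 0.593, 0.246, 1.81, -0.199, 0.756, 0.826]
[-0.835, 0.614, 0.237, 1.827, -0.207, 0.719, 0.835]
[-0.833, 0.621, 0.234, 1.829, -0.21, 0.708, 0.837]
[-0.832, 0.626, 0.233, 1.831, -0.211, 0.702, 0.838]
[-0.831, 0.626, 0.231, 1.831, -0.212, 0.7, 0.839]
[-0.895, 0.373, 0.313, 1.591, -0.121, 1.203, 0.761]
```

The cup stands centred on the plate and the plate has not moved. Next I'll fit a kinematic model from the logged poses, to check that a side-on grip of the lip and the rack pose can be reached.

```bash
cat > kin.py <<'E'
import json,itertools,numpy as np,os
from scipy.optimize import least_squares
from scipy.spatial.transform import Rotation as Ro
lo=np.array([-2.62,-.44,-1.27,.08,-1.32,.12,-2.74]);hi=np.array([2.62,2.09,1.32,2.57,4.46,2,2.74])
def fk(q,P,sg):
    h,L1,L2,L3,a,b,c,x0,*o=P;o=np.array(o)
    an=np.array(sg)*q+o
    R=Ro.identity();p=np.array([x0*0,0,h]);st=[('z',0),('y',(0,0,L1),(a,0,0)),('z',),('y',(b,0,L2)),('z',),('y',(c,0,L3)),('z',)]
    R=R*Ro.from_euler('z',an[0]);R=R*Ro.from_euler('y',an[1]);p=p+R.apply([a,0,L1])
    R=R*Ro.from_euler('z',an[2])*Ro.from_euler('y',an[3]);p=p+R.apply([b,0,L2])
    R=R*Ro.from_euler('z',an[4])*Ro.from_euler('y',an[5]);p=p+R.apply([c,0,L3])
    R=R*Ro.from_euler('z',an[6]);return R,p
def fit():
    D=[json.loads(l) for l in open('log.jsonl')];Q=[np.array(d['joint_positions']) for d in D];E=[np.array(d['eef_pos']) for d in D];RR=[Ro.from_matrix(d['eef_rot']) for d in D]
    bst=None
    for s in itertools.product([1,-1],repeat=3):
        sg=[-1,1,s[0],1,s[1],1,s[2]]
        def r(P):
            out=[]
            for q,e,R in zip(Q,E,RR):
                Rf,p=fk(q,P,sg);out+=[*(p-e),*(0.3*(R.inv()*Rf).as_rotvec())]
            return np.array(out+list(.002*np.array(P[8:15]))+list(.002*np.array(P[4:8])))
        for o7 in(0,np.pi/2,np.pi,-np.pi/2):
            f=least_squares(r,[.33,.4,.4,.25,0,0,0,0,0,0,0,0,0,0,o7])
            if bst is None or f.cost<bst[0]: bst=(f.cost,f.x,sg,np.abs(r(f.x)[:6*len(Q)]).reshape(-1,6).max(0))
    return bst
if __name__=='__main__':
    c,P,sg,res=fit();np.set_printoptions(precision=4,suppress=True);print(c,sg,P,res);json.dump([list(P),list(sg)],open('kin.json','w'))
E
python3 kin.py
```

```text
0.00015522353786131713 [-1, 1, -1, 1, -1, 1, -1] [ 0.2585  0.5653  0.4273  0.3548  0.0048  0.023  -0.0043 -0.     -0.0636
 -0.0038 -0.0308 -0.0431  0.0089  0.051   1.4818] [0.0069 0.0053 0.0014 0.0011 0.0013 0.0018]
```

```bash
cat > plan.py <<'E'
from kin import *
P,sg=json.load(open('kin.json'))
def ik(R,p,q0s,reg=.003):
    b=None;mid=(lo+hi)/2
    for q0 in q0s:
        f=least_squares(lambda q:np.r_[fk(q,P,sg)[1]-p,.2*(Ro.from_matrix(R).inv()*fk(q,P,sg)[0]).as_rotvec(),reg*(q-q0)],np.clip(q0,lo+.03,hi-.03),bounds=(lo+.02,hi-.02),max_nfev=60)
        e=np.abs(f.fun[:3]).max()*1000,np.degrees(np.linalg.norm(f.fun[3:6])/.2)
        if b is None or e[0]+e[1]*2<b[0][0]+b[0][1]*2-.5: b=(e,f.x)
    return b
def Rz(a): return Ro.from_euler('z',a).as_matrix()
LC=np.array([.681,-.0133,.160]);LA=np.radians(-17.4)
def lidpose(tip):  # tipped about back edge by tip rad
    R0=Rz(LA);back=LC+R0@[.066,0,0];R=R0@Ro.from_euler('y',tip).as_matrix();return R,back-R@[.066,0,0]
def grasp(psi,side,gx,gy,roll): # in lid frame; tool z at azimuth psi in lid frame, y up/down
    z=np.array([np.cos(psi),np.sin(psi),0]);y=np.array([0,0,float(roll)]);R=np.stack([np.cross(y,z),y,z],1)
    return R,np.array([gx,gy,.005])+.019*z
RK=np.array([.517,-.339,0]);RA=.294
def rackpose(slot,sign,z=.094,dy=0):
    Rr=Rz(RA);x=np.array([0,0,-1.]);zz=np.array([float(sign),0,0]);R=Rr@np.stack([x,np.cross(zz,x),zz],1);return R,RK+Rr@[slot,dy,z]
def comp(L,g): return L[0]@g[0],L[1]+L[0]@g[1]
E
cat > p1.py <<'E'
from plan import *
q=np.array(json.loads(open('log.jsonl').readlines()[-1])['joint_positions']);rng=np.random.default_rng(0)
st=[q]+[lo+(hi-lo)*rng.random(7) for _ in range(8)]
np.set_printoptions(precision=2,suppress=True)
for psi in(-110,-90,-70,-50,50,70,90):
  for roll in(1,-1):
    g=grasp(np.radians(psi),0,-.061 if abs(psi)>60 else -.066,np.sign(-psi)*.048,roll)
    a=ik(*comp(lidpose(0),g),st)
    if a[0][0]>4 or a[0][1]>3: print(psi,roll,'no',a[0]);continue
    t1=ik(*comp(lidpose(.7),g),[a[1]]);t2=ik(*comp(lidpose(1.5),g),[t1[1]])
    lift=comp(lidpose(1.5),g);l2=ik(lift[0],lift[1]+[0,0,.1],[t2[1]])
    print(psi,roll,np.array([a[0],t1[0],t2[0],l2[0]]).round(1).tolist(),a[1],t2[1])
    for sign in(1,-1):
        r=ik(*comp(rackpose(-.04,sign),g),[t2[1]]+st);print('   rack',sign,np.round(r[0],1),r[1])
E
python3 p1.py
```

```text
-110 1 no (np.float64(4.518728428776167), np.float64(3.8782976905759114))
-110 -1 no (np.float64(4.5024920249621125), np.float64(3.878843219664579))
-90 1 [[0.1, 0.1], [0.0, 0.0], [0.1, 0.0], [0.0, 0.0]] [-0.62  1.18  0.15  1.18  0.9   1.98 -2.5 ] [-0.6   1.23  0.46  0.8   0.92  1.98 -0.53]
   rack 1 [0.1 0. ] [-0.23  0.98  0.12  2.39  1.81  1.44 -1.85]
   rack -1 [23.8 14.9] [ 1.26  1.4  -1.03  1.03 -0.16  1.98 -2.72]
-90 -1 [[0.0, 0.0], [0.0, 0.0], [0.0, 0.0], [1.9, 1.5]] [-0.84  1.28  0.66  1.18  0.58  1.79  0.87] [-0.6   1.23  0.47  0.8   0.91  1.98  2.61]
   rack 1 [0.1 0. ] [-0.23  0.98  0.12  2.39  1.81  1.43  1.29]
   rack -1 [23.3 14.3] [ 1.31  1.51 -1.25  1.02 -0.04  1.98  0.24]
-70 1 [[0.0, 0.0], [0.0, 0.0], [0.0, 0.0], [0.0, 0.0]] [-1.23  1.55  1.3   1.49  0.14  1.21 -1.91] [-0.73  1.2   0.96  0.84  0.3   1.76 -0.38]
   rack 1 [0.1 0.1] [-0.35  0.7   0.36  2.4   1.86  0.9  -1.61]
   rack -1 [9.7 6.6] [ 1.16  1.24 -0.89  0.99 -0.02  1.98 -2.55]
-70 -1 [[0.0, 0.0], [0.0, 0.0], [0.0, 0.0], [0.0, 0.0]] [-1.01  1.2   0.68  1.49  0.73  1.43  0.76] [-0.57  1.07  0.37  0.85  0.73
[... 1622 characters left out ...]
 1.48 -0.95  1.3  -2.61]
   rack 1 [9.8 6.6] [ 1.15  1.25 -0.92  0.98 -0.01  1.98 -2.57]
   rack -1 [0.1 0.1] [-0.18  0.67  0.14  2.43  1.86  1.04 -1.59]
90 1 [[0.0, 0.0], [0.0, 0.0], [0.0, 0.0], [0.0, 0.0]] [ 0.51  0.98  0.04  1.79 -1.3   1.69  2.67] [ 0.59  0.91 -0.18  1.48 -1.3   1.63  0.75]
   rack 1 [22.9 14.2] [ 1.29  1.51 -1.25  1.   -0.04  1.98  0.23]
   rack -1 [0.1 0. ] [-0.47  1.05  0.44  2.41  1.82  1.16  1.2 ]
90 -1 [[0.0, 0.0], [0.0, 0.0], [0.0, 0.0], [0.0, 0.0]] [ 0.51  0.98  0.04  1.79 -1.3   1.69 -0.47] [ 0.59  0.91 -0.18  1.48 -1.3   1.63 -2.39]
   rack 1 [23.5 14.8] [ 1.25  1.4  -1.02  1.02 -0.17  1.98 -2.72]
   rack -1 [0.1 0.1] [-0.32  1.    0.25  2.41  1.81  1.34 -1.9 ]
```

```bash
cat >> plan.py <<'E'
from scipy.spatial.transform import Slerp
def joints(q):
    h,L1,L2,L3,a,b,c,x0,*o=P;an=np.array(sg)*q+np.array(o);S=np.array([0,0,h])
    R=Ro.from_euler('z',an[0])*Ro.from_euler('y',an[1]);e=S+R.apply([a,0,L1]);R=R*Ro.from_euler('z',an[2])*Ro.from_euler('y',an[3]);w=e+R.apply([b,0,L2]);return S,e,w,fk(q,P,sg)[1]
def segd(pts,a,b):
    t=np.clip((pts-a)@(b-a)/((b-a)@(b-a)),0,1);return np.linalg.norm(pts-a-t[:,None]*(b-a),axis=1)
def delta(s,R,p):
    Rc=np.array(s['eef_rot']);return (p-s['eef_pos'])@Rc*100,np.degrees((Ro.from_matrix(Rc).inv()*Ro.from_matrix(R)).as_rotvec())
def path(A,B,n):
    S=Slerp([0,1],Ro.from_matrix([A[0],B[0]]));return [(S(t).as_matrix(),A[1]*(1-t)+B[1]*t) for t in np.linspace(0,1,n)]
PSI=np.radians(-70)
G=grasp(PSI,0,-.065,.048,-1)
E
cat > p2.py <<'E'
from plan import *
from meas import *
s=manip.sense();q=np.array(s['joint_positions'])
pts=[]
for p,W in grab():
    x=W.reshape(-1,3);x=x[~np.isnan(x[:,0])];x=x[(x[:,2]>.02)&(x[:,2]<.6)&(np.hypot(x[:,0],x[:,1])>.22)&(x[:,0]>-.1)];pts.append(x)
pts=np.vstack(pts);np.save('obs_raw.npy',pts)
_,e,w,t=joints(q);keep=(segd(pts,np.array([0,0,.26]),e)>.13)&(segd(pts,e,w)>.12)&(segd(pts,w,t)>.09);pts=pts[keep]
for n,c in dict(toaster=(.78,.5),bottle=(.76,.34),tower=(.54,.6)).items():
    b=pts[(abs(pts[:,:2]-c)<.13).all(1)];print(n,np.percentile(b,[2,98],0) if len(b) else None)
np.save('obs.npy',pts)
cur=(s['eef_rot'],s['eef_pos'])
g=comp(lidpose(0),G);ux=Rz(LA)[:,0];pre=(g[0],g[1]-.04*ux);hi_=(g[0],pre[1]+[0,0,.14])
tip=comp(lidpose(.55),G)
W=path(cur,hi_,8)+path(hi_,pre,4)[1:]+path(pre,g,3)[1:]+[comp(lidpose(a),G) for a in(.2,.4,.55)]
lift=(tip[0],tip[1]+np.array([-.08,-.05,.14]))
W+=path(tip,lift,4)[1:]
r0=comp(rackpose(-.04,1,.094),G);r1=(r0[0],r0[1]+[0,0,.13])
W+=path(lift,r1,8)[1:]+path(r1,r0,3)[1:]
np.set_printoptions(precision=2,suppress=True)
for i,(R,p) in enumerate(W):
    e_,q=ik(R,p,[q],reg=.001);_,e,w,t=joints(q);h=t+(w-t)*.3
    k=pts
    print(i,np.round(p,3),np.round(e_,1),q,'fore %.2f hand %.2f'%(segd(k,e,w).min(),segd(k,w,h).min()),'w',w)
E
python3 p2.py
```

```text
toaster [[0.743 0.375 0.036]
 [0.902 0.618 0.204]]
bottle [[0.751 0.358 0.029]
 [0.884 0.469 0.219]]
tower [[0.505 0.604 0.022]
 [0.608 0.659 0.2  ]]
0 [0.5  0.33 0.27] [0. 0.] [-0.89  0.38  0.31  1.59 -0.12  1.2   0.77] fore 0.50 hand 0.29 w [0.5  0.33 0.62]
1 [0.52 0.29 0.28] [0. 0.] [-0.93  0.45  0.35  1.5   0.03  1.35  0.75] fore 0.48 hand 0.30 w [0.52 0.37 0.62]
2 [0.53 0.25 0.28] [0. 0.] [-0.97  0.52  0.39  1.44  0.18  1.47  0.76] fore 0.45 hand 0.29 w [0.54 0.4  0.6 ]
3 [0.54 0.21 0.28] [0. 0.] [-0.99  0.6   0.42  1.41  0.32  1.56  0.79] fore 0.40 hand 0.29 w [0.55 0.43 0.56]
4 [0.56 0.17 0.29] [0. 0.] [-1.01  0.68  0.46  1.41  0.47  1.6   0.81] fore 0.35 hand 0.27 w [0.56 0.44 0.51]
5 [0.57 0.13 0.29] [0. 0.] [-1.03  0.76  0.5   1.45  0.61  1.62  0.83] fore 0.30 hand 0.24 w [0.57 0.45 0.45]
6 [0.58 0.09 0.3 ] [0. 0.] [-1.04  0.84  0.54  1.51  0.75  1.6   0.82] fore 0.27 hand 0.20 w [0.57 0.43 0.38]
7 [0.6  0.04 0.3 ] [0. 0.] [-1.03  0.93  0.59  1.58  0.89  1.58  0.79] fore 0.23 hand 0.16 w [0.58 0.4  0.31]
8 [0.6  0.04 0.26] [0. 0.] [-1.02  1.    0.57  1.59  0.86  1.55  0.74]
[... 1489 characters left out ...]
9 0.41]
22 [ 0.52 -0.19  0.32] [0. 0.] [-0.73  0.48  0.45  2.13  1.26  1.19  1.71] fore 0.26 hand 0.19 w [0.45 0.14 0.41]
23 [ 0.5  -0.23  0.31] [0. 0.] [-0.67  0.44  0.46  2.22  1.38  1.08  1.81] fore 0.25 hand 0.19 w [0.42 0.1  0.41]
24 [ 0.49 -0.28  0.29] [0. 0.] [-0.59  0.41  0.49  2.29  1.51  0.97  1.91] fore 0.24 hand 0.20 w [0.4  0.05 0.41]
25 [ 0.47 -0.32  0.28] [0. 0.] [-0.49  0.38  0.52  2.34  1.65  0.86  2.01] fore 0.25 hand 0.20 w [ 0.38 -0.    0.41]
26 [ 0.47 -0.32  0.22] [0. 0.] [-0.44  0.54  0.48  2.39  1.77  0.84  1.76] fore 0.18 hand 0.15 w [ 0.38 -0.    0.34]
27 [ 0.47 -0.32  0.15] [0. 0.] [-0.39  0.71  0.42  2.4   1.86  0.86  1.53] fore 0.12 hand 0.09 w [ 0.38 -0.    0.28]
```

```bash
python3 -m handwheel '[[-2.35,-3.65,-0.6,0,0,0,0],[-2.35,-3.65,-0.6,0,0,0,0],[-2.35,-3.65,-0.6,0,0,0,0],[-2.35,-3.65,-0.6,0,0,0,0],[-2.35,-3.65,-0.6,0,0,0,0],[-2.35,-3.65,-0.6,0,0,0,0],[-2.3,-3.6,-0.6,0,0,0,0],[0,0,0,8.5,0,0,0],[0,0,0,8.5,0,0,0],[0,0,0,8.5,0,0,0],[0,0,0,8.5,0,0,0],[0,0,0,8.5,0,0,0],[0,0,0,8.5,0,0,0],[0,0,0,8.5,0,0,0]]'; python3 log.py
cat > d.py <<'E'
from plan import *
from h import *
import sys
s=manip.sense()
g=comp(lidpose(0),G);ux=Rz(LA)[:,0];pre=(g[0],g[1]-.04*ux)
T={'g':g,'pre':pre,'hi':(pre[0],pre[1]+[0,0,.12])}
for k in sys.argv[1:]:
    if k.startswith('tip'): B=comp(lidpose(float(k[3:])),G)
    elif k.startswith('up'): B=comp(lidpose(float(k[2:])),G);B=(B[0],B[1]+[-.08,-.05,.14])
    else: B=T[k]
    a,b=delta(s,*B);print(k,'cm',a,'deg',b)
E
python3 d.py hi pre; python3 -c "
from h import *
s=manip.sense();print(s['joint_positions'])"
```

```text
time: 12.6
eef_pos: [0.5933, 0.0174, 0.2949]
eef_rot: [[-0.964, 0.107, -0.245], [0.266, 0.466, -0.844], [0.024, -0.878, -0.478]]
force: [0.9, 0.0, -1.0]
finger_gap: 0.5
hi cm [ 0.443  2.181 -1.918] deg [ 28.538 -18.004  -3.185]
pre cm [ 0.16  12.718  3.818] deg [ 28.538 -18.004  -3.185]
[-0.821  0.81   0.574  1.363  0.458  1.706  0.961]
```

```bash
python3 -m handwheel '[[0.1,0.5,-0.5,7.2,-4.5,-0.8,0],[0.1,0.5,-0.5,7.2,-4.5,-0.8,0],[0.1,0.5,-0.5,7.2,-4.5,-0.8,0],[0.1,0.5,-0.5,7.2,-4.5,-0.8,0],[0,0,0,0,0,0,0]]'; python3 log.py; python3 d.py hi pre
```

```text
time: 13.1
eef_pos: [0.5921, 0.0467, 0.2695]
eef_rot: [[-0.998, -0.022, 0.053], [-0.052, -0.017, -0.998], [0.023, -1.0, 0.016]]
force: [-0.2, -0.2, -0.1]
finger_gap: 0.5
hi cm [-0.344 -1.559  0.219] deg [-0.903  0.402  1.313]
pre cm [-0.62  10.437  0.03 ] deg [-0.903  0.402  1.313]
```

```bash
python3 -m handwheel '[[-0.6,3,0,-0.9,0.4,1.3,0],[0,3.5,0,0,0,0,0],[0,2.5,0,0,0,0,0],[0,1,0,0,0,0,0],[0,0,0,0,0,0,0]]'; python3 log.py; python3 d.py pre g; python3 - <<'E'
from meas import *
p=manip.capture('scene');cv2.imwrite('pics/c5.png',cv2.resize(p['image'][130:270,300:460],(640,560),interpolation=cv2.INTER_CUBIC))
E
```

```text
time: 13.6
eef_pos: [0.5983, 0.0433, 0.1672]
eef_rot: [[-0.999, 0.003, 0.032], [-0.032, 0.009, -0.999], [-0.003, -1.0, -0.009]]
force: [-0.0, 1.0, 0.4]
finger_gap: 0.502
pre cm [ 0.224  0.224 -0.168] deg [ 0.518 -0.77  -0.189]
g cm [-3.553  0.225  1.149] deg [ 0.518 -0.77  -0.189]
```

View pics/c5.png

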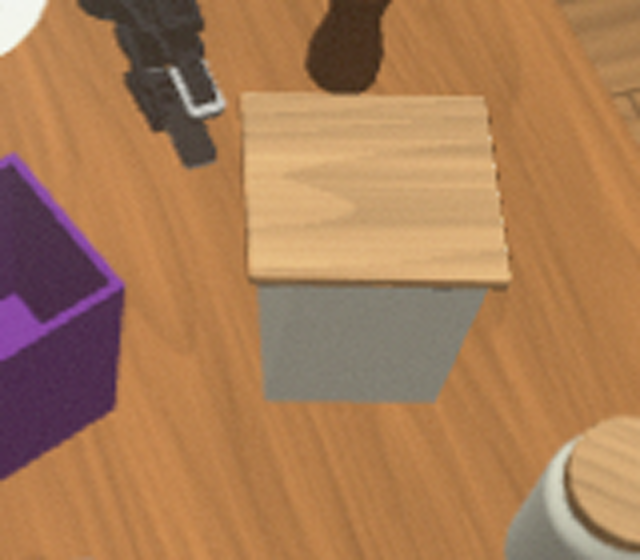

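The open fingers sit beside the lip, just in front of the lid's left edge. The tip shows at about (200,160) in the crop, and the purple box is clear. Sliding in.

```bash
python3 -m handwheel '[[-1.8,0.2,0.5,0.5,-0.7,0,0],[-1.4,0,0.5,0,0,0,0],[-0.4,0,0.2,0,0,0,0],[0,0,0,0,0,0,0]]'; python3 log.py; python3 d.py g; python3 - <<'E'
from meas import *
s=manip.sense()
p,W=grab(['top'])[0];q=box(W,(.68,-.01),.12,.164,.176);print(rect(q))
s=manip.sense();p=manip.capture('wrist');cv2.imwrite('pics/w1.png',p['image'])
E
```

```text
time: 14.05
eef_pos: [0.6385, 0.0314, 0.1711]
eef_rot: [[-0.999, 0.01, 0.041], [-0.041, 0.003, -0.999], [-0.01, -1.0, -0.003]]
force: [-4.8, 5.3, -2.5]
finger_gap: 0.502
g cm [ 0.43   0.611 -0.168] deg [ 0.163 -0.257 -0.565]
(680.9237060546875, 4.583961486816406, 163.51426696777344, 167.428955078125, 72.63780212402344)
```

View pics/w1.png

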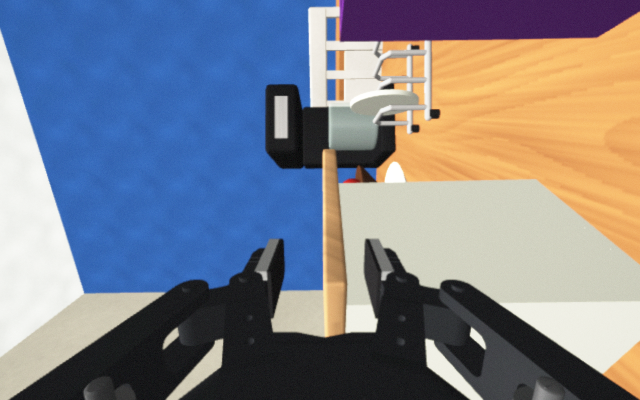

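The wrist view shows the lid edge-on between the pads, around column 330, with the canister on the right. The small contact force means the lower finger touches the canister face. I'll back off about 5 mm and lower before closing.

```bash
python3 -m handwheel '[[0.6,0.5,-0.3,0.1,0,-0.4,0],[0,0.1,0,0,0,0,0],[0,0,0,0,0,0,0]]'; python3 log.py; python3 d.py g
```

```text
time: 14.45
eef_pos: [0.6325, 0.0342, 0.1656]
eef_rot: [[-0.999, 0.004, 0.04], [-0.04, 0.003, -0.999], [-0.004, -1.0, -0.003]]
force: [-0.4, -1.1, 0.1]
finger_gap: 0.504
g cm [-0.159  0.064  0.128] deg [ 0.151 -0.299 -0.222]
```

Contact is gone and the pose is within 2 mm. Closing.

```bash
python3 -m handwheel '[[0,0,0,0,0,0,0.5],[0,0,0,0,0,0,1],[0,0,0,0,0,0,1],[0,0,0,0,0,0,1],[0,0,0,0,0,0,1]]'; python3 log.py; python3 d.py g tip0.15 tip0.3 tip0.45 tip0.6;python3 - <<'E'
from meas import *
p,W=grab(['top'])[0];q=box(W,(.71,-.03),.1,.164,.176);q=q[q[:,1]<.06];print(rect(q))
E
```

```text
time: 14.95
eef_pos: [0.6329, 0.0339, 0.1656]
eef_rot: [[-0.999, 0.004, 0.04], [-0.04, 0.004, -0.999], [-0.004, -1.0, -0.003]]
force: [-0.5, 0.6, -1.2]
finger_gap: 0.105
g cm [-0.121  0.062  0.097] deg [ 0.193 -0.302 -0.241]
tip0.15 cm [-0.331 -1.792  0.163] deg [-2.726 -0.282 -8.325]
tip0.3 cm [-0.799 -3.592  0.322] deg [ -5.645  -0.261 -16.408]
tip0.45 cm [-1.515 -5.299  0.57 ] deg [ -8.566  -0.238 -24.491]
tip0.6 cm [-2.463 -6.873  0.902] deg [-11.487  -0.214 -32.573]
(681.0203247070312, -12.964637756347656, 130.43328857421875, 151.8118896484375, 72.54222869873047)
```

```bash
python3 -m handwheel '[[-0.05,-0.94,0.02,-1.46,0,-4.05,1],[-0.05,-0.94,0.02,-1.46,0,-4.05,1],[-0.05,-0.94,0.02,-1.46,0,-4.05,1],[-0.05,-0.94,0.02,-1.46,0,-4.05,1]]'; python3 log.py; python3 d.py tip0.3 tip0.45 tip0.6
```

```text
time: 15.4
eef_pos: [0.6392, 0.0319, 0.203]
eef_rot: [[-0.957, -0.289, 0.028], [-0.056, 0.089, -0.994], [0.285, -0.953, -0.101]]
force: [1.2, -0.7, -1.6]
finger_gap: 0.107
tip0.3 cm [-0.195  0.082  0.121] deg [ 0.047 -0.164  0.405]
tip0.45 cm [-0.384 -1.774  0.192] deg [-2.881 -0.171 -7.676]
tip0.6 cm [-0.832 -3.58   0.356] deg [ -5.808  -0.177 -15.756]
```

Tracking well. Tipping further.

```bash
python3 -m handwheel '[[-0.2,-0.88,0.08,-1.46,0,-4.0,1],[-0.1,-0.9,0.05,-1.46,0,-4.0,1],[-0.05,-0.94,0.02,-1.46,0,-4.05,1],[0,0,0,0,0,0,1],[0,0,0,0,0,0,1]]'; python3 log.py; python3 d.py tip0.5 tip0.6; python3 - <<'E'
from meas import *
p,W=grab(['scene'])[0];cv2.imwrite('pics/c6.png',cv2.resize(p['image'][110:250,310:470],(640,560)))
m=best(p,'lid');q=W[m];q=q[~np.isnan(q[:,0])]
from scipy.spatial.transform import Rotation
for _ in range(3):
    c=np.median(q,0);n=np.linalg.svd(q-q.mean(0),full_matrices=False)[2][2];q=q[abs((q-q.mean(0))@n)<.006]
print('lid normal',n,'tip deg',np.degrees(np.arccos(abs(n[2]))),np.percentile(q,[2,98],0))
E
```

```text
time: 15.9
eef_pos: [0.6532, 0.0265, 0.2296]
eef_rot: [[-0.873, -0.488, -0.003], [-0.083, 0.155, -0.984], [0.481, -0.859, -0.176]]
force: [-1.0, 0.5, -3.4]
finger_gap: 0.11
tip0.5 cm [-0.082  0.6   -0.023] deg [ 0.847 -0.119  1.956]
tip0.6 cm [-0.145 -0.644 -0.003] deg [-1.108 -0.113 -3.43 ]
lid normal [ 0.505 -0.15   0.85 ] tip deg 31.81332648345068 [[ 0.639 -0.093  0.167]
 [ 0.728  0.025  0.239]]
```

View pics/c6.png

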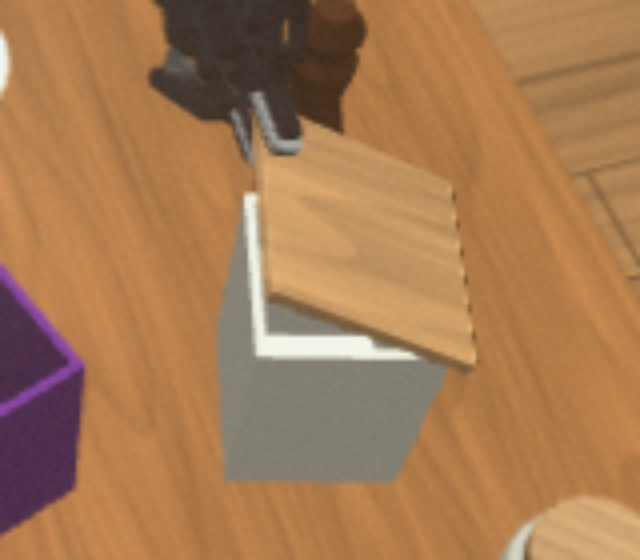

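The lid is tipped 32° with its back edge on the rim (right edge, around (470,360) in the crop), and the canister stands still. Lifting it off.

```bash
python3 -m handwheel '[[0.7,-1.3,-0.27,0,0,0,1],[1.2,-2.1,-0.45,0,0,0,1],[1.7,-3.1,-0.63,0,0,0,1],[1.7,-3.1,-0.63,0,0,0,1],[1.7,-3.1,-0.63,0,0,0,1],[1,-1.8,-0.36,0,0,0,1],[0,0,0,0,0,0,1]]'; python3 log.py
cat > r.py <<'E'
from plan import *
from h import *
import sys
s=manip.sense();q=np.array(s['joint_positions'])
z=float(sys.argv[1]);dy=float(sys.argv[2]) if len(sys.argv)>2 else 0
B=comp(rackpose(-.04,1,z,dy),G);a,b=delta(s,*B);print('cm',a,'deg',b,'world',B[1]-s['eef_pos']);print(q)
E
python3 r.py .23; python3 - <<'E'
from plan import *
from h import *
s=manip.sense();R=np.array(s['eef_rot']);B=comp(rackpose(-.04,1,.23),G)
# constant-twist rows
N=14
pw=path((R,np.array(s['eef_pos'])),B,N+1)
for (R0,p0),(R1,p1) in list(zip(pw,pw[1:])): print(np.round((p1-p0)@R0*100,2),np.round(np.degrees((Ro.from_matrix(R0).inv()*Ro.from_matrix(R1)).as_rotvec()),2))
E
```

```text
time: 16.7
eef_pos: [0.6518, 0.0279, 0.4115]
eef_rot: [[-0.874, -0.486, -0.004], [-0.08, 0.151, -0.985], [0.479, -0.861, -0.171]]
force: [-0.2, 0.5, -3.1]
finger_gap: 0.109
cm [12.358 13.925 36.474] deg [  9.622 -18.01  -64.686] world [-0.177 -0.348 -0.123]
[-0.881  0.799  0.516  1.346  0.863  1.767  1.553]
[0.88 0.99 2.61] [ 0.69 -1.29 -4.62]
[0.86 1.1  2.57] [ 0.69 -1.29 -4.62]
[0.82 1.19 2.54] [ 0.69 -1.29 -4.62]
[0.78 1.29 2.51] [ 0.69 -1.29 -4.62]
[0.73 1.38 2.47] [ 0.69 -1.29 -4.62]
[0.67 1.47 2.44] [ 0.69 -1.29 -4.62]
[0.6  1.55 2.41] [ 0.69 -1.29 -4.62]
[0.53 1.62 2.38] [ 0.69 -1.29 -4.62]
[0.45 1.69 2.35] [ 0.69 -1.29 -4.62]
[0.36 1.75 2.32] [ 0.69 -1.29 -4.62]
[0.27 1.8  2.29] [ 0.69 -1.29 -4.62]
[0.17 1.85 2.26] [ 0.69 -1.29 -4.62]
[0.07 1.88 2.24] [ 0.69 -1.29 -4.62]
[-0.03  1.91  2.21] [ 0.69 -1.29 -4.62]
```

```bash
python3 -m handwheel '[[0.9,1.0,2.6,0.7,-1.3,-4.6,1],[0.86,1.1,2.6,0.7,-1.3,-4.6,1],[0.82,1.2,2.54,0.7,-1.3,-4.6,1],[0.78,1.3,2.5,0.7,-1.3,-4.6,1],[0.73,1.4,2.47,0.7,-1.3,-4.6,1],[0.67,1.47,2.44,0.7,-1.3,-4.6,1],[0.6,1.55,2.4,0.7,-1.3,-4.6,1],[0.53,1.6,2.4,0.7,-1.3,-4.6,1],[0.45,1.7,2.35,0.7,-1.3,-4.6,1],[0.36,1.75,2.3,0.7,-1.3,-4.6,1]]'; python3 log.py; python3 r.py .23
```

```text
time: 17.7
eef_pos: [0.52, -0.2265, 0.3178]
eef_rot: [[-0.203, -0.95, 0.238], [-0.325, -0.164, -0.931], [0.924, -0.266, -0.275]]
force: [2.0, -1.2, -2.4]
finger_gap: 0.111
cm [1.261 6.618 8.462] deg [  1.8    -4.317 -16.85 ] world [-0.045 -0.094 -0.029]
[-0.706  0.432  0.429  2.212  1.274  1.216  1.872]
```

```bash
python3 -m handwheel '[[0.36,1.65,2.1,0.45,-1.1,-4.2,1],[0.3,1.65,2.1,0.45,-1.1,-4.2,1],[0.2,1.65,2.1,0.45,-1.1,-4.2,1],[0.1,1.5,1.9,0.45,-1.1,-4.2,1],[0,0,0,0,0,0,1]]'; python3 log.py; python3 r.py .23
python3 - <<'E'
from meas import *
for n in('scene','top'):
    p,W=grab([n])[0];cv2.imwrite(f'pics/r_{n}.png',p['image'])
    q=box(W,(.475,-.36),.13,.135,.33);np.save(f'q_{n}.npy',q)
    m=best(p,'lid')
    if m is None: continue
    q=W[m];q=q[~np.isnan(q[:,0])];q=q[q[:,2]>.1]
    if len(q)<30: print(n,len(q));continue
    for _ in range(4):
        n_=np.linalg.svd(q-q.mean(0),full_matrices=False)[2][2];q=q[abs((q-q.mean(0))@n_)<.006]
    print(n,len(q),'normal',n_,np.percentile(q,[1,50,99],0))
a,b=cv2.imread('pics/r_scene.png')[230:400,290:460],cv2.imread('pics/r_top.png')[110:270,360:520]
cv2.imwrite('pics/r1.png',np.hstack([cv2.resize(a,(400,400)),cv2.resize(b,(400,400))]))
E
```

```text
time: 18.2
eef_pos: [0.4678, -0.326, 0.2884]
eef_rot: [[0.116, -0.957, 0.267], [-0.33, -0.291, -0.898], [0.937, 0.016, -0.35]]
force: [0.3, -0.8, -2.9]
finger_gap: 0.11
cm [-0.094 -0.837 -0.332] deg [0.283 0.485 0.903] world [0.007 0.006 0.   ]
[-0.532  0.349  0.479  2.391  1.534  1.016  2.059]
scene 1525 normal [ 0.938  0.315 -0.145] [[ 0.447 -0.416  0.177]
 [ 0.469 -0.365  0.266]
 [ 0.495 -0.302  0.304]]
top 471 normal [-0.927 -0.282  0.249] [[ 0.462 -0.407  0.225]
 [ 0.479 -0.363  0.301]
 [ 0.5   -0.289  0.305]]
```

View pics/r1.png

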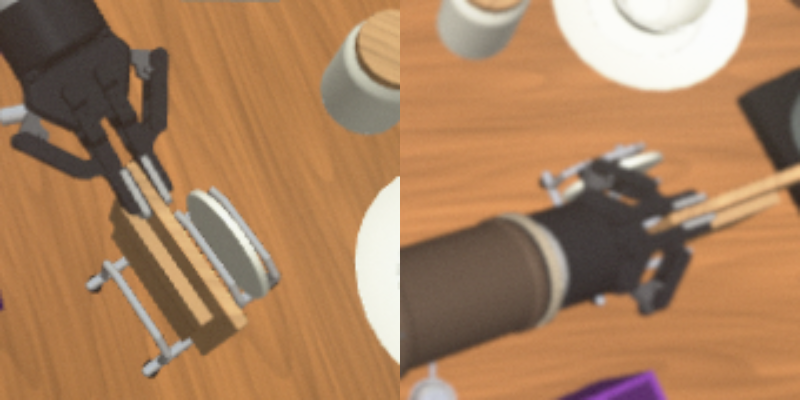

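```bash
cat > slip.py <<'E'
from plan import *
from meas import *
s=manip.sense();Rl=np.array(s['eef_rot'])@G[0].T;pl=np.array(s['eef_pos'])-Rl@G[1]
print('assumed lid origin',pl,'in rack',Rz(RA).T@(pl-RK),'x axis',Rl[:,0],'z',Rl[:,2])
for n in('scene','top'):
    p,W=grab([n])[0];q=W.reshape(-1,3);q=q[~np.isnan(q[:,0])];L=(q-pl)@Rl
    k=(abs(L[:,0])<.1)&(L[:,1]<.035)&(L[:,1]>-.09)&(abs(L[:,2])<.03)&(q[:,2]>.14);L=L[k]
    # top edge: for bins of y, min x
    b=[(round((y+.005)*1000),len(L[(L[:,1]>=y)&(L[:,1]<y+.01)]),*(np.round(np.percentile(L[(L[:,1]>=y)&(L[:,1]<y+.01)][:,0],[3,97])*1000,1))) for y in np.arange(-.08,.03,.01) if ((L[:,1]>=y)&(L[:,1]<y+.01)).sum()>4];print(n,len(L),'y,n,xmin,xmax',b)
    print(' z pct',np.round(np.percentile(L[:,2],[2,10,50,90,98])*1000,1),' far y',np.percentile(L[:,1],[1,2])*1000)
E
python3 slip.py
```

```text
assumed lid origin [ 0.476 -0.352  0.23 ] in rack [-0.043 -0.001  0.23 ] x axis [-0.013  0.004 -1.   ] z [ 0.955  0.296 -0.011]
scene 1760 y,n,xmin,xmax [(-65, 67, np.float64(-72.9), np.float64(68.4)), (-55, 160, np.float64(-72.2), np.float64(65.4)), (-45, 183, np.float64(-72.3), np.float64(57.3)), (-35, 186, np.float64(-72.7), np.float64(53.5)), (-25, 183, np.float64(-72.5), np.float64(50.6)), (-15, 177, np.float64(-72.4), np.float64(48.2)), (-5, 179, np.float64(-72.3), np.float64(50.1)), (5, 171, np.float64(-73.0), np.float64(48.7)), (15, 171, np.float64(-72.9), np.float64(51.6)), (25, 180, np.float64(-73.2), np.float64(50.8))]
 z pct [-10.9 -10.7  -0.8   5.3   9. ]  far y [-62.931 -61.887]
top 499 y,n,xmin,xmax [(-65, 9, np.float64(-73.1), np.float64(-56.1)), (-55, 29, np.float64(-74.4), np.float64(-35.7)), (-45, 49, np.float64(-74.2), np.float64(12.5)), (-35, 61, np.float64(-73.9), np.float64(34.6)), (-25, 62, np.float64(-73.2), np.float64(38.2)), (-15, 59, np.float64(-73.4), np.float64(33.4)), (-5, 61, np.float64(-74.0), np.float64(37.5)), (5, 64, np.float64(-74.5), np.float64(32.8)), (15, 45, np.float64(-74.5), np.float64(14.8)), (25, 30, np.float64(-74.8), np.float64(-55.6))]
 z pct [-8.2 -7.9  2.5 10.3 12.4]  far y [-60.97  -59.031]
```

The lid matches the assumed in-hand pose within 2 mm, so it hasn't slipped. Descending in stages over the slot at -40 mm.

```bash
python3 r.py .172 | head -1; python3 -c "
from plan import *
from h import *
s=manip.sense();print(np.array([0,0,-1])@np.array(s['eef_rot']))"
```

```text
cm [-5.485 -0.269  1.951] deg [-0.167  0.43   0.777] world [ 0.002  0.001 -0.058]
[-0.937 -0.012  0.349]
```

```bash
python3 -m handwheel '[[-1.4,-0.25,0.5,-0.1,0.4,0.7,1],[-2,0,0.75,0,0,0,1],[-1.6,0,0.6,0,0,0,1],[-0.5,0,0.2,0,0,0,1],[0,0,0,0,0,0,1]]'; python3 log.py; python3 r.py .165; python3 slip.py | head -1
```

```text
time: 19.0
eef_pos: [0.4813, -0.3167, 0.2283]
eef_rot: [[0.098, -0.954, 0.283], [-0.328, -0.299, -0.896], [0.94, -0.005, -0.342]]
force: [0.2, -0.5, -3.8]
finger_gap: 0.106
cm [-0.395  0.731  0.298] deg [-0.641  0.011 -0.061] world [-0.007 -0.004 -0.005]
[-0.501  0.523  0.437  2.414  1.621  0.981  1.811]
assumed lid origin [ 0.486 -0.347  0.17 ] in rack [-0.032  0.001  0.17 ] x axis [ 0.005  0.002 -1.   ] z [0.954 0.299 0.005]
```

```bash
python3 -m handwheel '[[0,0.7,0,-0.6,0,0,1],[0,0,0,0,0,0,1],[0,0,0,0,0,0,1]]'; python3 log.py; python3 r.py .135; python3 slip.py | head -1
```

```text
time: 19.4
eef_pos: [0.4742, -0.3193, 0.2307]
eef_rot: [[0.094, -0.958, 0.273], [-0.329, -0.288, -0.899], [0.94, -0.005, -0.342]]
force: [-0.9, -0.1, -3.3]
finger_gap: 0.107
cm [-3.463 -0.004  1.375] deg [-0.026 -0.023 -0.326] world [ 0.001 -0.001 -0.037]
[-0.502  0.514  0.44   2.421  1.612  0.984  1.814]
assumed lid origin [ 0.478 -0.35   0.172] in rack [-0.04   0.001  0.172] x axis [ 0.005  0.001 -1.   ] z [0.958 0.288 0.005]
```

```bash
python3 -m handwheel '[[-1,0,0.4,0,0,-0.3,1],[-0.9,0,0.36,0,0,0,1],[-0.4,0,0.15,0,0,0,1],[0,0,0,0,0,0,1]]'; python3 log.py; python3 r.py .115; python3 slip.py | head -1
```

```text
time: 19.9
eef_pos: [0.4752, -0.3199, 0.206]
eef_rot: [[0.097, -0.957, 0.274], [-0.328, -0.291, -0.899], [0.94, -0.003, -0.342]]
force: [0.0, -0.4, -3.1]
finger_gap: 0.104
cm [-3.042  0.065  1.135] deg [-0.104 -0.02  -0.138] world [-0.    -0.    -0.032]
[-0.483  0.582  0.422  2.429  1.651  0.975  1.725]
assumed lid origin [ 0.479 -0.35   0.147] in rack [-0.039  0.     0.147] x axis [ 0.003  0.001 -1.   ] z [0.957 0.291 0.003]
```

Inside the slot without contact. Continuing down.

```bash
python3 -m handwheel '[[-1,0.03,0.37,0,0,0,1],[-1,0.03,0.37,0,0,0,1],[-0.8,0,0.3,0,0,0,1],[0,0,0,0,0,0,1]]'; python3 log.py; python3 r.py .096; python3 slip.py | head -1
```

```text
time: 20.4
eef_pos: [0.4759, -0.3202, 0.1776]
eef_rot: [[0.093, -0.957, 0.276], [-0.328, -0.291, -0.899], [0.94, -0.007, -0.341]]
force: [-0.3, 0.3, -2.8]
finger_gap: 0.107
cm [-2.18   0.124  0.763] deg [-0.202 -0.083 -0.366] world [-0.001 -0.    -0.023]
[-0.461  0.661  0.398  2.436  1.692  0.974  1.618]
assumed lid origin [ 0.48  -0.35   0.119] in rack [-0.038 -0.     0.119] x axis [ 0.007  0.001 -1.   ] z [0.957 0.291 0.007]
```

```bash
python3 -m handwheel '[[-0.8,0.03,0.3,0,0,0,1],[-0.4,0,0.15,0,0,0,1],[0,0,0,0,0,0,1]]'; python3 log.py; python3 r.py .094; python3 slip.py
```

```text
time: 20.8
eef_pos: [0.4761, -0.3206, 0.1658]
eef_rot: [[0.09, -0.957, 0.277], [-0.328, -0.291, -0.899], [0.94, -0.01, -0.34]]
force: [-0.7, 0.3, -3.1]
finger_gap: 0.106
cm [-1.268  0.136  0.39 ] deg [-0.251 -0.131 -0.535] world [-0.001  0.    -0.013]
[-0.452  0.694  0.387  2.437  1.709  0.976  1.573]
assumed lid origin [ 0.481 -0.351  0.107] in rack [-0.038 -0.001  0.107] x axis [ 0.01   0.001 -1.   ] z [0.957 0.291 0.01 ]
scene 739 y,n,xmin,xmax [(-65, 25, np.float64(-73.9), np.float64(-37.8)), (-55, 54, np.float64(-72.8), np.float64(-37.2)), (-45, 75, np.float64(-73.5), np.float64(-33.6)), (-35, 74, np.float64(-72.7), np.float64(-32.9)), (-25, 74, np.float64(-72.6), np.float64(-33.0)), (-15, 75, np.float64(-73.2), np.float64(-33.0)), (-5, 76, np.float64(-73.2), np.float64(-33.3)), (5, 80, np.float64(-73.9), np.float64(-33.4)), (15, 74, np.float64(-73.1), np.float64(-33.7)), (25, 82, np.float64(-74.3), np.float64(-33.4))]
 z pct [-10.4  -7.4  -0.4   7.2   9.6]  far y [-63.154 -61.791]
top 318 y,n,xmin,xmax [(-65, 11, np.float64(-72.6), np.float64(-50.1)), (-55, 20, np.float64(-74.4), np.float64(-43.9)), (-45, 31, np.float64(-73.6), np.float64(-33.2)), (-35, 34, np.float64(-73.4), np.float64(-33.9)), (-25, 35, np.float64(-73.8), np.float64(-33.1)), (-15, 33, np.float64(-75.2), np.float64(-33.7)), (-5, 39, np.float64(-74.4), np.float64(-33.8)), (5, 36, np.float64(-74.5), np.float64(-34.4)), (15, 31, np.float64(-74.5), np.float64(-34.2)), (25, 26, np.float64(-75.0), np.float64(-65.7))]
 z pct [-8.1 -5.5  2.9 10.4 13.1]  far y [-63.458 -63.194]
```

13 mm to the rails.

```bash
python3 -m handwheel '[[-0.5,0.1,0.18,-0.2,0,-0.5,1],[-0.4,0,0.15,0,0,0,1],[-0.2,0,0.07,0,0,0,1],[0,0,0,0,0,0,1]]'; python3 log.py; python3 r.py .094|head -1; python3 -m handwheel '[[-0.3,0,0.1,0,0,0,1],[0,0,0,0,0,0,1]]'; python3 log.py;  python3 r.py .094|head -1
```

```text
time: 21.3
eef_pos: [0.4753, -0.321, 0.1538]
eef_rot: [[0.098, -0.957, 0.273], [-0.325, -0.29, -0.9], [0.941, -0.001, -0.339]]
force: [-0.1, 0.1, -1.8]
finger_gap: 0.104
cm [-0.153  0.03  -0.037] deg [-0.038 -0.182 -0.029] world [-0.001  0.001 -0.001]
time: 21.5
eef_pos: [0.4757, -0.3219, 0.1538]
eef_rot: [[0.094, -0.957, 0.274], [-0.318, -0.29, -0.903], [0.943, -0.002, -0.332]]
force: [0.2, -0.3, -3.8]
finger_gap: 0.104
cm [-0.179  0.044 -0.13 ] deg [-0.059 -0.632 -0.124] world [-0.001  0.002 -0.001]
```

It no longer descends, so the lid rests on the rails. Releasing and backing out along the tool axis.

```bash
python3 -m handwheel '[[0,0,0,0,0,0,0.7],[0,0,0,0,0,0,0.5],[0,0,0,0,0,0,0.3],[0,0,0,0,0,0,0.3],[0,0,-1.5,0,0,0,0.3],[0,0,-3,0,0,0,0.3],[0,0,-4,0,0,0,0.3],[0,0,-4,0,0,0,0.3],[2,0,-2,0,0,0,0.3],[3,0,-2,0,0,0,0.3],[0,0,0,0,0,0,0.3]]'; python3 log.py
python3 - <<'E'
from meas import *
from plan import RK,RA,Rz
G=grab()
for p,W in G:
    q=W.reshape(-1,3);q=q[~np.isnan(q[:,0])];L=(q-RK)@Rz(RA)
    k=(abs(L[:,0]+.04)<.03)&(abs(L[:,1])<.08)&(L[:,2]>.09)&(L[:,2]<.2);L=L[k]
    print('lid in rack',len(L),np.percentile(L,[2,50,98],0).tolist());t=L[L[:,2]>.155];print(' top pts x',np.percentile(t[:,0],[2,50,98]),'y',np.percentile(t[:,1],[2,98]),'zmax',np.percentile(t[:,2],98))
    l=L[L[:,2]<.12];print(' lower pts x',np.percentile(l[:,0],[2,50,98]))
    q=box(W,(.5,.334),.04,.074,.09);print('cup',circ(q)[:2],q[:,2].max());q=box(W,(.5,.337),.1,.012,.02);print('plate',circ(q))
    q=box(W,(.68,-.01),.1,.15,.168);print('canister rim',rect(q))
a=G[0][0]['image'];cv2.imwrite('pics/f1.png',np.hstack([cv2.resize(a[100:400,200:500],(500,500)),cv2.resize(G[0][0]['image'][280:400,320:392],(300,500))]))
E
```

```text
time: 22.6
eef_pos: [0.4333, -0.1847, 0.2588]
eef_rot: [[0.094, -0.958, 0.271], [-0.317, -0.287, -0.904], [0.944, -0.0, -0.33]]
force: [0.2, 0.8, -0.0]
finger_gap: 0.352
lid in rack 902 [[-0.05917795135153321, -0.06317772273630068, 0.09774157955033075], [-0.05079631607122839, -0.004298089931684272, 0.14923144914153305], [-0.042827417127530805, 0.05961257430918314, 0.16906795176106185]]
 top pts x [-0.052 -0.048 -0.042] y [-0.064  0.061] zmax 0.16949282788912487
 lower pts x [-0.059 -0.057 -0.046]
cup [0.498 0.335] 0.08385853232089702
plate [0.499 0.335 0.076]
canister rim (688.1072387695312, -16.751785278320312, 116.3360824584961, 113.40110778808594, 73.04450225830078)
lid in rack 460 [[-0.05678574090671941, -0.061258071781051526, 0.09581631765252621], [-0.04720691165779303, 0.008491315055137812, 0.16225179269986487], [-0.03549315789655149, 0.06319369779025326, 0.16990288575286208]]
 top pts x [-0.05  -0.045 -0.04 ] y [-0.063  0.062] zmax 0.17014819623150942
 lower pts x [-0.055 -0.041 -0.034]
cup [0.501 0.334] 0.08358434943584603
plate [0.498 0.333 0.078]
canister rim (690.5602416992188, -16.779449462890625, 114.59056091308594, 113.77326202392578, 72.86038970947266)
```

View pics/f1.png

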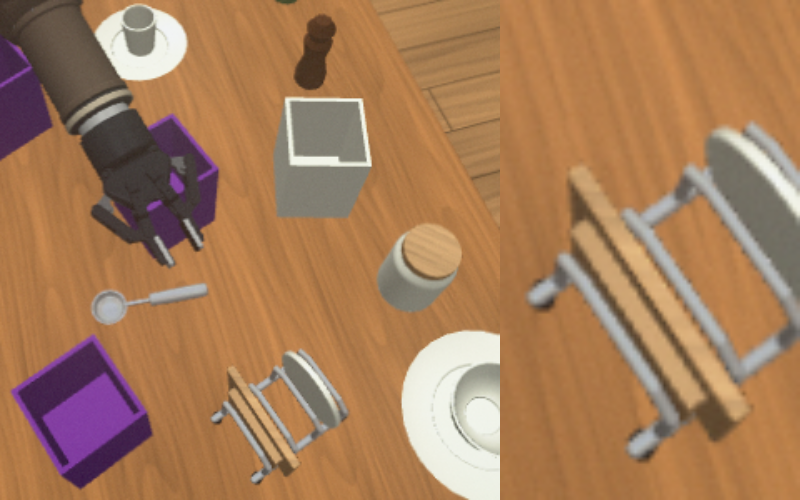

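The lid stands on its rails in the left-hand empty slot, leaning slightly on the hoop. The cup is on the plate, the canister is open and unmoved, and the gripper is clear. Handing in.

```bash
python3 -c "
from h import *
s=manip.sense();print(s['time'],s['force']);print(manip.hand_in())"
```

```text
22.7 [ 0.301  0.741 -1.028]
the job is handed in; nothing more can be done
None
```

The canister is open. The cup stands on the side plate and the lid stands on edge in the rack's empty slot at x = -40 mm. I handed in at 22.7 s of the 69 s allowed. The hand-in gives no verdict, so the checks below are my own.

**What I did**
- I gripped the cup from above and set it upright on the middle of the plate.
- I gripped the lid's lip from the side, because a purple look-alike canister blocks the front. I then tipped the lid 32° about the canister's back rim, lifted it off and lowered it into the slot.

**Last checks, from both fixed cameras**
- **Cup:** within about 3 mm of the plate's centre, with its rim about 84 mm up. The plate has not moved.
- **Lid:** its top edge is 169–170 mm above the table, as expected with the lid on the rails, and it is centred sideways within about 2 mm. It leans a few degrees onto the outer hoop. I estimate its origin at about x = -46 mm in the rack frame, inside the -62 to 22 mm limits.
- **Canister:** within about 2 mm of where it stood.
- **Gripper:** clear of everything.

**What was not clean**
- The lower finger brushed the canister at about 5–8 N before the lid grasp. I backed it off and nothing shifted.
- The cup's touchdown did not show in the force reading. I judged it from the rim height and the stalled descent.
- The mill, jar, shaker and spoon were not measured again at the end. In the last picture the mill, jar and spoon look undisturbed, and the shaker is not visible there.

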